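# Restart the bench stirrer and set its speed by clicks

### The arm

A 6-joint arm with a two-finger parallel gripper is mounted at the origin on a cart in front of the work surface, level with it; the furniture and walls round the work are solid. World frame = base frame: x ahead of the robot, y to its left, z up, the work surface at z = 0. Lengths are in m, angles in rad, forces in N, time in s.
With the tool pointing down it reaches from about 0.25 to 0.725 m from the base axis. Payload 4 kg.
Tool frame: the origin (TCP) lies on the centre line of the jaws, within the pads' length; the fingertips stand robot.tip_reach ahead of it and the grasp point (between the pads) lies 6 mm ahead of it (robot.tip_reach is the distance from the TCP to the fingertips, in m); z points along the fingers, y is the line along which they close (so a half turn about z gives the same grasp; the last joint's range is limited). The gripper opens to 85 mm and grips with 20 to 120 N. Pads are 22 mm wide; open, the fingers measure 114 mm over their backs; the gripper's body (76 mm by 85 mm) begins 54 mm behind the grasp point. The pads swing forward as they close: fully open they stand 13 mm farther back than shut.
Start: joints at [1.208, 0.241, 0.005, 1.335, 0, 1.571], TCP at [0.177, 0.467, 0.256] pointing down, gripper open.
Joint ranges: [-2.72, 2.72], [-1.05, 1.87], [-1.09, 1.28], [-1.99, 2.15], [-1.42, 1.44], [-3.14, 3.14]. Speed limits (rad/s): [2.79, 2.79, 3.14, 3.14, 3.14, 3.14].

### API

Orientations are given as a unit quaternion [w, x, y, z].
In Python, from plant import robot, eyes, ticket gives the robot as it stands. The module is installed in compiled form; this text tells all that it offers.
- The arm moves only by the tool play_rows, never from a script. Its argument "plan" is a list of rows, each an object of numbers: "dx", "dy", "dz": the shift along the tool's x, y, z in cm; "twist": the turn about the tool's z in rad. In form: [{"dx": .., "dy": .., "dz": .., "twist": ..}, ...]. A call has 1 to 12 rows; each row is the pose to reach, as a shift and turn from the pose commanded when the call began, along the tool's axes at that moment; what a row does not reach only later rows make up. A row lasts 1/10 s, in which the tool goes at most 50 mm and 8.59 degrees, less where a joint would pass 70% of its speed; a pose out of reach is approached as far as the arm can. A call with a gripper value outside its range is refused whole. "jaw" is the closure, from 0 (fully open) to 1 (shut), set as the call begins (left out, the last holds). The fingers move at their own pace and stop on an object; "squeeze" is the grip in N (left out, the last holds). Time passes only in rows, so rows that repeat a pose let the fingers close. It gives the time, the measured TCP pose, the force, the opening and the grip force at its end, in the units of the state.
- robot.state(): the state, without advancing time (a new reading comes with each control period).
- eyes.grab_frame(name): name is "scene" or "top"; returns a dict with "color" (420x560x3 uint8, blue, green, red), "fx", "fy", "cx", "cy" (pixels), "eye" and "rotation" of the camera in the world. Camera axes: x right, y down, z forward; pixel columns grow to the right and rows downward; lengths in m; the calibration is good to about 2 mm. A picture is of the moment at which its call begins. There is no depth.
- ticket.sign_off(): hands the job in; it is judged then, once.
Trained networks look in a picture, given as the dict that the camera call returned (one of the last four; its "shot" number tells which), for a name from the list of things; names that differ only in an ending like _2 or _b are one class to them, and where a whole thing is asked for, a point or a joint stands for the part that bears it (a point fixed in the world has none). Each returns a list of dicts, best first, with "score" (0 to 1); they miss things now and then, are a little off and sometimes report something else, mostly with a low value. They report only what shows in the picture. A call takes as long as a camera call.
- eyes.search_frame(picture, query): "position" ([x, y, z] in m, in world coordinates, good to about 4 mm: the middle of the surface that is visible of it).
- eyes.silhouettes(picture, query): "region" (420x560 bool, what is visible of it).
- eyes.place_of(picture, query): "position" ([x, y, z] in m, in world coordinates, good to about 4 mm: a listed point, or the origin of a listed thing).
The state is a dict: "time": time; "joint_positions": joint angles; "qvel": joint speeds; "joint_torque": joint torques, N m; "tcp_pos": TCP position; "tool_rot": TCP orientation; "wrist_force": force on the tool from outside, world axes, zero at the start; "torque": the same for the moment, N m; "finger_gap": opening from 0.0 (shut) to 1.0 (fully open); "gripper_force": force on a finger pad.
Only numpy, scipy, OpenCV 4.12 (cv2) and the standard library are available. Lean on these libraries where they do the work, as an engineer would, in place of code of your own. Each camera call takes 0.05 s, during which the arm holds its last target. There are 200 camera calls.

### The job

The bench stirrer dropped out in a power cut and restarts only from zero: with your fingertips turn its rotary selector back anticlockwise to off, with it standing at off press the round button beside it and let the button come back up, then turn the selector clockwise to speed 5 (five clicks up from off), never going past 5. Just push the selector and the button, gently: do not grip or force them, and leave the beaker on the stirring plate and the timer and marker beside the stirrer where they stand, without lifting or shifting them.

Things in the scene. Friction and masses are not known exactly. Their poses are not given: they have to be found in the camera images.
- stirrer: white bench stirrer, fixed to the worktop, 280 mm deep (x), 166 mm wide (y): sloped control deck at its front, round white stirring plate (135 mm across, top 86 mm above the worktop) at its back. Origin: centre of its underside, on the worktop; x points from its front (towards the robot) to its back, y to its left, z up. Behind the deck the body steps up to 76 mm.
- control_deck: grey sloped deck with the selector and the button; fixed on the stirrer. Origin: where the selector's axis meets the deck's surface, 88 mm to the front of the stirrer's centre, 30 mm to the left, 53 mm above the worktop; z square to the deck (leans 12 degrees to the front), x up the slope to the back, y to the left. Flat from here for 50 mm to the front, 64 mm back, 50 mm left, 110 mm right.
- selector (a joint): rotary selector, rad, 0 at off, growing clockwise seen from above; click positions 0.5236 (30 degrees) apart: off 0, speed 1 = 0.524, 2 = 1.047 .. 5 = 2.618, 6 = 3.142, 7 = 3.665; stops 0.05 beyond off and 7. Starts between 1 and 3. In the deck's x-y plane its nose points at the angle 1.833 - value from the deck's +x towards +y (off: left, a little to the front; 5: back right).
- selector_axis (a point): point on the selector's axis at the top of its bar grip, 32 mm above the deck. Black bar, 12 mm thick, 26 mm high, on a round skirt (49 mm across, top 6 mm above the deck); it reaches 27 mm from the axis at the blunt tail, 35 mm at the nose, which tapers over its last 11 mm and has a white line on top.
- selector_nose (a point): tip of the selector's nose, 35 mm from the axis, 20 mm above the deck; turns with it. Flat white marks on the deck at 42 mm from the axis: a short bar at off, then seven growing dots, speeds 1 to 7. Clicks: about 0.08 N m (3 to 4 N at 22 mm from the axis) leaves a position; past half-way to the next it snaps forward into it by itself, away from the finger, and rests there.
- button (a joint): round white push button, value in m: 0 out, 0.005 fully pressed, moving square into the deck. 25 mm across; spring return, about 1.5 N to start and 5 N fully pressed.
- button_top (a point): centre of the button's top face, 10 mm above the deck when out (5 mm pressed), in a 36 mm bezel 4 mm high; 76 mm to the right of the selector's axis, as far up the slope.
- beaker: small clear beaker, 60 mm across, 80 mm high, loose on the middle of the stirring plate, a small white stir bar in it; origin at the centre of its underside. Leave alone.
- timer: flat white bench timer, 66x66 mm, 19 mm high, loose on the worktop to the right of the stirrer's front; origin at the centre of its underside. Leave alone.
- marker: marker pen, 135 mm long, 13 mm thick, lying loose on the worktop along the left of the stirrer; origin at the middle of its underside. Leave alone.

How it is judged:
By the outcome, as a careful person would: the job done as asked, in the order asked, and still so for the second after the job is handed in, with the robot touching nothing.
It also fails if it takes over 67 s, if anything falls off the work surface, if the arm or the gripper's body presses on something with over 40 N, if the wrist force passes 120 N, or if a joint passes its speed limit or range.

## Working session

There is one attempt and no reset: what is moved stays moved. The work goes in short steps, Python scripts to look and compute and a tool call to move; the robot and the scene stay as the last step left them, time stands still between calls to the robot, and variables do not carry over. Pictures are saved under pics/ and viewed, at most 10 in all, crops included, and the job is handed in when it is done.

Besides the shell and the picture viewer there is one more tool, called after "Emit:" as a command line: name --argument value ..., lists and objects as JSON in quotes. play_rows: Moves the arm, as the interface text tells. Its arguments: {"type":"object","properties":{"plan":{"type":"array"},"jaw":{"type":"number"},"squeeze":{"type":"number"}},"required":["plan"]}

```bash
mkdir -p pics; python3 - <<'E'
from plant import robot, eyes, ticket
import cv2,numpy as np
s=robot.state();print(s['time'],s['tcp_pos'],s['tool_rot'],robot.tip_reach,s['finger_gap'])
for n in ["top","scene"]:
    p=eyes.grab_frame(n);cv2.imwrite(f'pics/{n}0.png',p['color'])
    print(n,p['eye'],np.round(p['rotation'],3).tolist(),p['fx'])
    for q in ["control_deck","selector_axis","selector_nose","button_top","stirrer","beaker","timer","marker"]:
        print(q,[(np.round(r['position'],4).tolist(),round(r['score'],2)) for r in eyes.place_of(p,q)[:2]])
E
```

```text
0.0 [0.17722725 0.4669143  0.25539579] [-1.89387015e-04  1.80400182e-01  9.83592725e-01 -1.04371146e-03] 0.025 0.9988802490049181
top [ 0.4082932  -0.22084535  0.9119492 ] [0.08, -0.687, 0.718, -0.08] 424.28069625090137
control_deck [([0.4875, -0.1124, 0.0537], 0.57)]
selector_axis [([0.4755, -0.1156, 0.0806], 0.71)]
selector_nose [([0.5117, -0.1038, 0.0772], 0.87)]
button_top [([0.4758, -0.1967, 0.0658], 0.42)]
stirrer [([0.5704, -0.155, 0.0021], 0.56), ([0.5131, -0.0999, 0.0805], 0.49)]
beaker [([0.6393, -0.1675, 0.0855], 0.7), ([0.5036, -0.3101, -0.0005], 0.4)]
timer [([0.4982, -0.3093, -0.002], 0.73)]
marker [([0.6069, -0.035, 0.0026], 0.85)]
scene [ 0.10573102 -0.78494377  0.45674472] [-0.493, 0.801, -0.284, 0.188] 385.20257247877356
control_deck [([0.4849, -0.1152, 0.0541], 0.83)]
selector_axis [([0.4792, -0.1155, 0.0861], 0.91)]
selector_nose [([0.5145, -0.1033, 0.0788], 0.64)]
button_top [([0.48, -0.192, 0.0653], 0.65)]
stirrer [([0.5718, -0.1529, -0.004], 0.62)]
beaker [([0.6363, -0.1713, 0.0861], 0.75), ([0.4872, -0.1124, 0.0549], 0.16)]
timer [([0.5042, -0.3113, -0.0004], 0.64)]
marker [([0.5027, -0.3096, -0.0013], 0.6)]
```

View pics/top0.png

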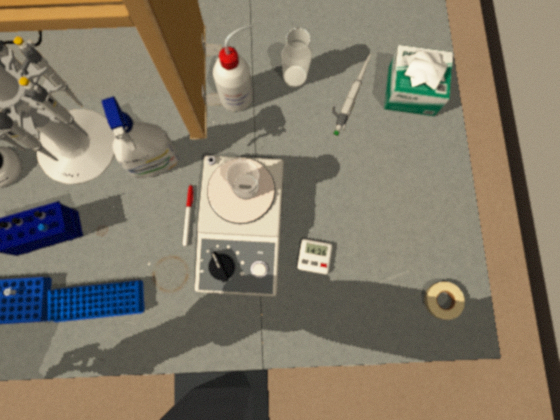

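View pics/scene0.png

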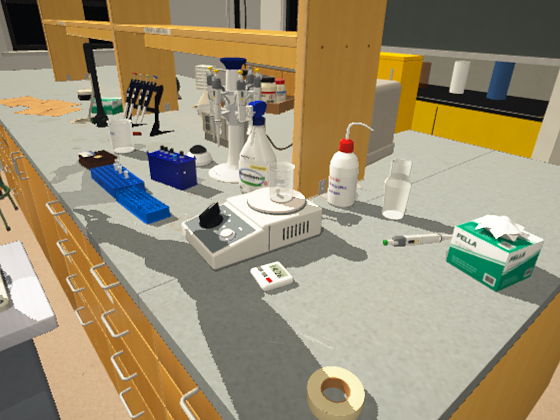

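```bash
python3 - <<'E'
import cv2
a=cv2.imread('pics/top0.png')[225:300,190:290]
cv2.imwrite('pics/crop1.png',cv2.resize(a,None,fx=8,fy=8,interpolation=cv2.INTER_CUBIC))
E
```

```text
(no output)
```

View pics/crop1.png

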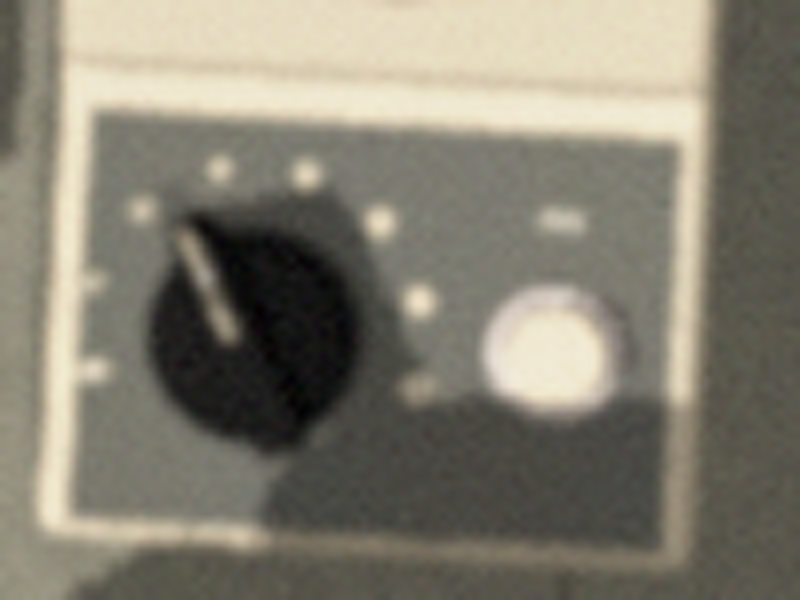

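```bash
cat > h.py <<'E'
import numpy as np,cv2
from scipy.optimize import least_squares
from scipy.spatial.transform import Rotation as R
def rotm(q): 
    q=np.asarray(q); return q if q.ndim==2 else R.from_quat(q,scalar_first=True).as_matrix()
def proj(p,X):
    c=(np.atleast_2d(X)-p['eye'])@rotm(p['rotation'])
    return np.c_[c[:,0]/c[:,2]*p['fx']+p['cx'],c[:,1]/c[:,2]*p['fy']+p['cy']]
D=R.from_euler('y',-12,degrees=True).as_matrix()  # deck z leans to -x
def deck2w(P,pose):
    x,y,a=pose; S=np.atleast_2d(P)@D.T+[-.088,.030,.053]
    return S@R.from_euler('z',a).as_matrix().T+[x,y,0]
E
python3 - <<'E'
from h import *
from plant import robot, eyes
p=eyes.grab_frame("top"); print(p['rotation'])
px=np.array([(93,370),(93,282),(142,210),(220,170),(307,175),(380,222),(418,302),(418,388),(553,357)])/8-.5+[190,225]
th=1.833-np.arange(8)*.5236
P=np.vstack([np.c_[.042*np.cos(th),.042*np.sin(th),0*th],[[0,-.076,.010]]])
f=lambda v:(proj(p,deck2w(P,v))-px).ravel()
r=least_squares(f,[.571,-.154,-.08],x_scale=[.01,.01,.1],loss='soft_l1')
print(r.x,np.round(r.fun.reshape(-1,2),1).tolist())
v=r.x
for n,Q in dict(deck=[0,0,0],axis24=[0,0,.024],axistop=[0,0,.032],button=[0,-.076,.01],plate=None or [0.0,0,0]).items(): print(n,np.round(deck2w(Q,v),4))
# nose line ends: angle search
L=np.array([(180,230),(232,338)])/8-.5+[190,225]
for a in np.arange(0,.9,.1):
    e=proj(p,deck2w([[.035*np.cos(a),.035*np.sin(a),.032],[.01*np.cos(a),.01*np.sin(a),.032],[.0,0,.032]],v)); print(round(a,2),e.round(1).tolist())
print(L)
s=robot.state();print(R.from_quat(s['tool_rot'],scalar_first=True).as_matrix().round(3))
E
```

```text
[ 0.08018323 -0.68718754  0.71762176 -0.07976814]
[ 0.57056408 -0.15452729 -0.09761366] [[-0.1, -0.1], [0.5, 0.1], [0.2, 0.0], [0.1, 0.1], [-0.1, 0.1], [-0.1, 0.1], [-0.0, -0.2], [-0.6, -0.1], [0.2, -0.1]]
deck [[ 0.4859 -0.1161  0.053 ]]
axis24 [[ 0.4809 -0.1156  0.0765]]
axistop [[ 0.4793 -0.1154  0.0843]]
button [[ 0.4764 -0.1915  0.0628]]
plate [[ 0.4859 -0.1161  0.053 ]]
0.0 [[220.1, 250.3], [219.4, 263.2], [219.1, 268.4]]
0.1 [[218.3, 250.3], [218.8, 263.2], [219.1, 268.4]]
0.2 [[216.5, 250.5], [218.3, 263.3], [219.1, 268.4]]
0.3 [[214.7, 250.9], [217.8, 263.4], [219.1, 268.4]]
0.4 [[213.0, 251.4], [217.3, 263.5], [219.1, 268.4]]
0.5 [[211.3, 252.1], [216.9, 263.7], [219.1, 268.4]]
0.6 [[209.7, 252.9], [216.4, 264.0], [219.1, 268.4]]
0.7 [[208.2, 254.0], [216.0, 264.3], [219.1, 268.4]]
0.8 [[206.9, 255.1], [215.6, 264.6], [219.1, 268.4]]
[[212.   253.25]
 [218.5  266.75]]
[[-0.935  0.355 -0.   ]
 [ 0.355  0.935  0.   ]
 [ 0.    -0.    -1.   ]]
```

```bash
cat >> h.py <<'E'
POSE=[.57056,-.15453,-.09761]; C=np.array([.4809,-.1156])
def tcp(phi,u,t):  # phi deck angle of bar
    w=phi+POSE[2]; return C+u*np.array([np.cos(w),np.sin(w)])+t*np.array([-np.sin(w),np.cos(w)]), w
def go(s,pos,yang):
    M=rotm(s['tool_rot']); d=M.T@(np.array(pos)-s['tcp_pos'])*100
    y0=np.arctan2(M[1,1],M[0,1]); return np.round(d,2).tolist(), round((y0-yang+np.pi)%(2*np.pi)-np.pi,3)
def arc(s,dphis,c=C):  # rotate about axis anticlockwise by dphis
    M=rotm(s['tool_rot']); out=[]
    for d in dphis:
        r=s['tcp_pos'][:2]-c; n=c+R.from_euler('z',d).as_matrix()[:2,:2]@r
        v=M.T@np.r_[n-s['tcp_pos'][:2],0]*100; out.append((round(v[0],2),round(v[1],2),round(-d,3)))
    return out
E
python3 - <<'E'
from h import *
from plant import robot
s=robot.state()
p,w=tcp(.45,.030,-.027); print(p,w,go(s,[*p,.17],w))
E
```

```text
[ 0.51837535 -0.13058661] 0.35239 ([-53.1, -43.81, 8.63], np.float64(0.856))
```

Emit:
play_rows --plan '[{"dx":-4.4,"dy":-3.6,"twist":0.07},{"dx":-8.8,"dy":-7.2,"twist":0.14},{"dx":-13.2,"dy":-10.9,"twist":0.22},{"dx":-17.6,"dy":-14.6,"twist":0.29},{"dx":-22,"dy":-18.2,"twist":0.36},{"dx":-26.4,"dy":-21.8,"twist":0.43},{"dx":-30.8,"dy":-25.4,"twist":0.5},{"dx":-35.2,"dy":-29,"twist":0.57},{"dx":-39.6,"dy":-32.7,"twist":0.64},{"dx":-44,"dy":-36.3,"twist":0.71},{"dx":-49,"dy":-40,"twist":0.79},{"dx":-53.1,"dy":-43.8,"twist":0.86}]' --jaw 1 --squeeze 20

```text
invalid input
```

Emit:
play_rows --plan '[{},{},{},{}]'

```text
invalid input
```

```bash
python3 - <<'E'
from h import *
from plant import robot,eyes
s=robot.state();print(s['time'],s['tcp_pos'],s['wrist_force'],s['finger_gap'])
p,w=tcp(.45,.030,-.027); print(go(s,[*p,.095],w))
f=eyes.grab_frame("scene")
cv2.imwrite('pics/s1.png',cv2.resize(f['color'][100:300,130:380],None,fx=3,fy=3,interpolation=cv2.INTER_CUBIC))
E
```

```text
0.95 [0.1774276  0.46745708 0.25630483] [-0.21897042 -0.81167371 -0.04817701] 1.0009073172032266
([-53.1, -43.81, 16.13], np.float64(0.856))
```

View pics/s1.png

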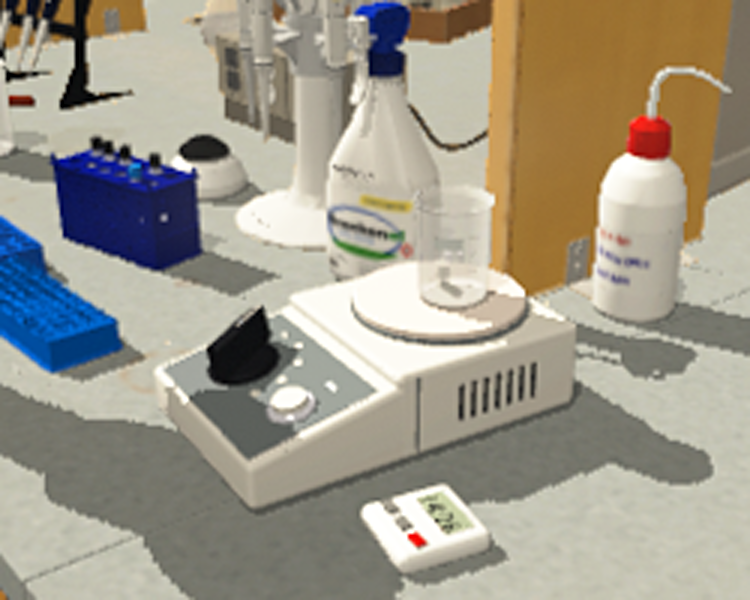

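The picture shows the scene with the arm not yet moved: knob at crop (240,345), button at (292,398), nothing displaced. The rows need all four keys.

Emit:
play_rows --plan '[{"dx":-4.4,"dy":-3.6,"dz":0,"twist":0.07},{"dx":-8.8,"dy":-7.2,"dz":0,"twist":0.14},{"dx":-13.2,"dy":-10.9,"dz":0,"twist":0.22},{"dx":-17.6,"dy":-14.6,"dz":0,"twist":0.29},{"dx":-22,"dy":-18.2,"dz":0,"twist":0.36},{"dx":-26.4,"dy":-21.8,"dz":0,"twist":0.43},{"dx":-30.8,"dy":-25.4,"dz":0,"twist":0.5},{"dx":-35.2,"dy":-29,"dz":0,"twist":0.57},{"dx":-39.6,"dy":-32.7,"dz":0,"twist":0.64},{"dx":-44,"dy":-36.3,"dz":0,"twist":0.71},{"dx":-49,"dy":-40,"dz":0,"twist":0.79},{"dx":-53.1,"dy":-43.8,"dz":0,"twist":0.86}]' --jaw 1 --squeeze 20

```text
time: 2.2
tcp_pos: [0.4762, -0.0555, 0.2565]
tool_rot: [0.0, 0.575, 0.818, 0.0]
wrist_force: [0.9, 1.3, -0.2]
finger_gap: -0.005
gripper_force: 0.0
```

Emit:
play_rows --plan '[{"dx":0,"dy":0,"dz":0,"twist":0},{"dx":0,"dy":0,"dz":0,"twist":0},{"dx":0,"dy":0,"dz":0,"twist":0}]'

```text
time: 2.5
tcp_pos: [0.4748, -0.0528, 0.2562]
tool_rot: [-0.0, 0.574, 0.819, -0.0]
wrist_force: [-0.5, -1.1, -0.0]
finger_gap: -0.0
gripper_force: 0.0
```

```bash
python3 - <<'E'
from h import *
from plant import robot,eyes
s=robot.state();print(s['time'],s['tcp_pos'],s['wrist_force'],s['finger_gap'])
p,w=tcp(.45,.030,-.027); print(go(s,[*p,.095],w))
E
```

```text
2.5 [ 0.47475755 -0.05275783  0.25615632] [-0.50191738 -1.06779935 -0.02266949] -0.00018162612825702246
([-8.82, 1.45, 16.11], np.float64(-0.004))
```

Emit:
play_rows --plan '[{"dx":-4.4,"dy":0.7,"dz":0,"twist":0},{"dx":-8.8,"dy":1.45,"dz":0,"twist":0},{"dx":-8.8,"dy":1.45,"dz":4,"twist":0},{"dx":-8.8,"dy":1.45,"dz":8,"twist":0},{"dx":-8.8,"dy":1.45,"dz":12,"twist":0},{"dx":-8.8,"dy":1.45,"dz":13.6,"twist":0},{"dx":-8.8,"dy":1.45,"dz":13.6,"twist":0},{"dx":-8.8,"dy":1.45,"dz":13.6,"twist":0}]'

```text
time: 3.3
tcp_pos: [0.5192, -0.1299, 0.1211]
tool_rot: [0.0, 0.573, 0.82, 0.0]
wrist_force: [0.4, 0.1, 0.0]
finger_gap: 0.003
gripper_force: 0.0
```

```bash
python3 - <<'E'
from h import *
from plant import robot,eyes
s=robot.state();print(s['time'],s['tcp_pos'],s['wrist_force'])
p,w=tcp(.45,.030,-.027); print(go(s,[*p,.095],w))
f=eyes.grab_frame("scene");t=eyes.grab_frame("top")
a=cv2.resize(f['color'][160:280,170:290],(400,400),interpolation=cv2.INTER_CUBIC)
b=cv2.resize(t['color'][210:310,180:280],(400,400),interpolation=cv2.INTER_CUBIC)
cv2.imwrite('pics/s2.png',np.hstack([a,b]))
E
```

```text
3.3 [ 0.51920983 -0.12985716  0.12108032] [0.39649614 0.08265955 0.02318696]
([-0.04, -0.1, 2.61], np.float64(-0.002))
```

View pics/s2.png

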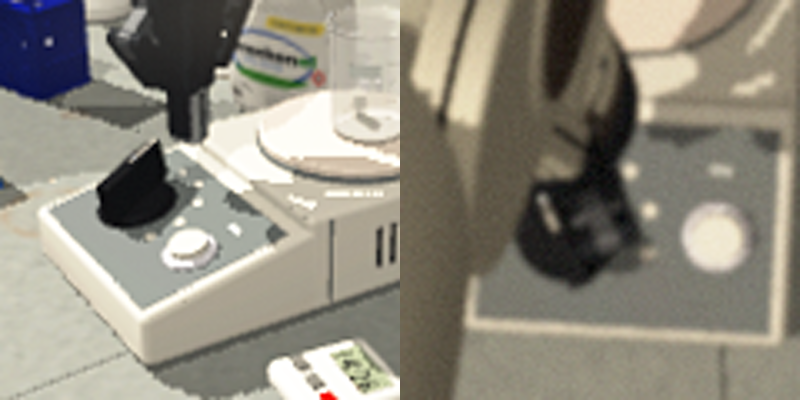

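The left half shows the shut tips at (188,130) just behind and to the right of the nose, and clear of it. The right half (top view) is partly hidden by the arm, with the nose's white line at (545,205). I'll descend next.

Emit:
play_rows --plan '[{"dx":0,"dy":0,"dz":1.3,"twist":0},{"dx":0,"dy":-0.1,"dz":2.6,"twist":0},{"dx":0,"dy":-0.1,"dz":2.6,"twist":0},{"dx":0,"dy":-0.1,"dz":2.6,"twist":0}]'

```text
time: 3.8
tcp_pos: [0.5188, -0.1315, 0.0956]
tool_rot: [0.001, 0.574, 0.819, 0.0]
wrist_force: [0.4, 0.7, 0.1]
finger_gap: 0.002
gripper_force: 0.0
```

```bash
python3 - <<'E'
from h import *
from plant import robot,eyes
s=robot.state();print(s['time'],s['tcp_pos'],s['wrist_force'])
for r in arc(s,np.arange(.1,1.75,.1)): print(r)
E
```

```text
3.8 [ 0.51879007 -0.13151631  0.09564621] [0.42709554 0.65306479 0.13869533]
(np.float64(0.32), np.float64(0.26), np.float64(-0.1))
(np.float64(0.66), np.float64(0.49), np.float64(-0.2))
(np.float64(1.02), np.float64(0.69), np.float64(-0.3))
(np.float64(1.4), np.float64(0.85), np.float64(-0.4))
(np.float64(1.79), np.float64(0.97), np.float64(-0.5))
(np.float64(2.19), np.float64(1.05), np.float64(-0.6))
(np.float64(2.6), np.float64(1.09), np.float64(-0.7))
(np.float64(3.01), np.float64(1.09), np.float64(-0.8))
(np.float64(3.42), np.float64(1.04), np.float64(-0.9))
(np.float64(3.82), np.float64(0.96), np.float64(-1.0))
(np.float64(4.21), np.float64(0.84), np.float64(-1.1))
(np.float64(4.59), np.float64(0.67), np.float64(-1.2))
(np.float64(4.95), np.float64(0.48), np.float64(-1.3))
(np.float64(5.29), np.float64(0.24), np.float64(-1.4))
(np.float64(5.6), np.float64(-0.02), np.float64(-1.5))
(np.float64(5.89), np.float64(-0.32), np.float64(-1.6))
(np.float64(6.14), np.float64(-0.64), np.float64(-1.7))
```

```bash
python3 - <<'E'
from h import *
from plant import robot
s=robot.state(); M=rotm(s['tool_rot']); s['tcp_pos']=s['tcp_pos']+M@[.008,0,0]
for r in arc(s,np.arange(0,1.5,.08)): print(round(r[0]+.8,2),*r[1:])
E
```

```text
0.8 0.0 -0.0
1.05 0.15 -0.08
1.31 0.28 -0.16
1.57 0.39 -0.24
1.85 0.47 -0.32
2.13 0.54 -0.4
2.42 0.58 -0.48
2.71 0.6 -0.56
3.0 0.59 -0.64
3.28 0.56 -0.72
3.57 0.51 -0.8
3.85 0.44 -0.88
4.12 0.34 -0.96
4.39 0.23 -1.04
4.64 0.09 -1.12
4.88 -0.07 -1.2
5.11 -0.25 -1.28
5.32 -0.44 -1.36
5.52 -0.65 -1.44
```

Emit:
play_rows --plan '[{"dx":0.4,"dy":0,"dz":0,"twist":0},{"dx":0.8,"dy":0,"dz":0,"twist":0},{"dx":1.05,"dy":0.15,"dz":0,"twist":-0.08},{"dx":1.31,"dy":0.28,"dz":0,"twist":-0.16},{"dx":1.57,"dy":0.39,"dz":0,"twist":-0.24},{"dx":1.85,"dy":0.47,"dz":0,"twist":-0.32},{"dx":2.13,"dy":0.54,"dz":0,"twist":-0.4},{"dx":2.42,"dy":0.58,"dz":0,"twist":-0.48},{"dx":2.71,"dy":0.6,"dz":0,"twist":-0.56},{"dx":3.0,"dy":0.59,"dz":0,"twist":-0.64},{"dx":3.28,"dy":0.56,"dz":0,"twist":-0.72},{"dx":3.28,"dy":0.56,"dz":0,"twist":-0.72}]'

```text
time: 5.0
tcp_pos: [0.5146, -0.0994, 0.0958]
tool_rot: [0.003, 0.248, 0.969, -0.0]
wrist_force: [2.4, -0.2, -0.0]
finger_gap: 0.004
gripper_force: 1.4
```

```bash
python3 - <<'E'
from h import *
from plant import robot,eyes
s=robot.state();print(s['time'],s['tcp_pos'],s['wrist_force'])
f=eyes.grab_frame("scene");t=eyes.grab_frame("top")
for p in (f,t): print([(np.round(r['position'],4).tolist(),round(r['score'],2)) for r in eyes.place_of(p,'selector_nose')[:2]])
for r in arc(s,np.arange(.08,.8,.08)): print(*r)
a=cv2.resize(f['color'][160:280,170:290],(400,400),interpolation=cv2.INTER_CUBIC)
b=cv2.resize(t['color'][210:310,180:280],(400,400),interpolation=cv2.INTER_CUBIC)
cv2.imwrite('pics/s3.png',np.hstack([a,b]))
E
```

```text
5.0 [ 0.51455746 -0.09937654  0.0958235 ] [ 2.44219346 -0.20643324 -0.02147741]
[([0.503, -0.0925, 0.0788], 0.81), ([0.6375, -0.1689, 0.0832], 0.32)]
[([0.5012, -0.0882, 0.0753], 0.79), ([0.477, -0.1968, 0.0656], 0.23)]
0.25 0.16 -0.08
0.51 0.31 -0.16
0.79 0.43 -0.24
1.07 0.53 -0.32
1.36 0.61 -0.4
1.65 0.66 -0.48
1.95 0.69 -0.56
2.25 0.69 -0.64
2.54 0.68 -0.72
```

View pics/s3.png

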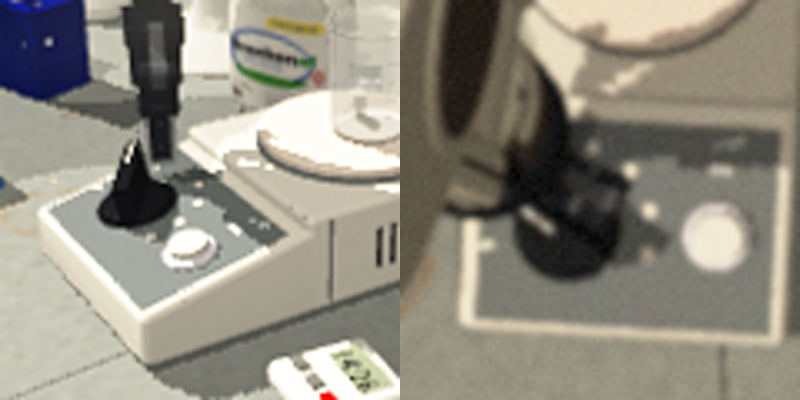

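The nose's white line is now at top crop (540,220), pointing between the dots for 2 and 1, and the finger is behind it. The turn is following the finger, so I'll continue.

Emit:
play_rows --plan '[{"dx":0.25,"dy":0.16,"dz":0,"twist":-0.08},{"dx":0.51,"dy":0.31,"dz":0,"twist":-0.16},{"dx":0.79,"dy":0.43,"dz":0,"twist":-0.24},{"dx":1.07,"dy":0.53,"dz":0,"twist":-0.32},{"dx":1.36,"dy":0.61,"dz":0,"twist":-0.4},{"dx":1.65,"dy":0.66,"dz":0,"twist":-0.48},{"dx":1.65,"dy":0.66,"dz":0,"twist":-0.48},{"dx":1.65,"dy":0.66,"dz":0,"twist":-0.48}]'

```text
time: 6.0
tcp_pos: [0.5041, -0.0857, 0.0955]
tool_rot: [0.004, 0.011, 1.0, -0.001]
wrist_force: [8.2, -2.1, -1.6]
finger_gap: -0.002
gripper_force: 3.5
```

```bash
cat > look.py <<'E'
from h import *
from plant import robot,eyes
s=robot.state();print(s['time'],s['tcp_pos'],np.round(s['wrist_force'],2))
M=rotm(s['tool_rot']);print('tool y deck angle',np.arctan2(M[1,1],M[0,1])+.098)
a20=deck2w([0,0,.020],POSE)[0]
for n in ("scene","top"):
    p=eyes.grab_frame(n)
    for r in eyes.place_of(p,'selector_nose')[:1]:
        d=np.array(r['position'])-a20; print(n,np.round(r['position'],4),round(r['score'],2),'r',np.hypot(*d[:2]).round(4),'value',1.833-(np.arctan2(d[1],d[0])+.098))
E
python3 look.py; python3 -c "
from h import *
from plant import robot
for r in arc(robot.state(),np.arange(.08,.6,.08)): print(*r)"
```

```text
6.0 [ 0.50408633 -0.08572488  0.09548133] [ 8.16 -2.07 -1.59]
tool y deck angle 1.6459476177361918
scene [ 0.491  -0.0827  0.0757] 0.77 r 0.0343 value 0.4371639574365056
top [ 0.4911 -0.081   0.0733] 0.77 r 0.0359 value 0.4270876215542554
0.25 0.17 -0.08
0.51 0.32 -0.16
0.79 0.45 -0.24
1.07 0.55 -0.32
1.36 0.64 -0.4
1.66 0.7 -0.48
1.96 0.73 -0.56
```

```bash
cat >> h.py <<'E'
def push(s,phi,sgn=1,lead=-.15,uc=.022,gap=0.):  # sgn +1: push anticlockwise
    w=phi+POSE[2]; e=lambda a:np.array([np.cos(a),np.sin(a)])
    b=C+uc*e(w)-sgn*(.006+gap)*e(w+np.pi/2); ty=w+sgn*lead
    p=b-sgn*.011*e(ty+np.pi/2)+.006*e(ty)
    return go(s,[*p,s['tcp_pos'][2]],ty)
E
python3 - <<'E'
from h import *
from plant import robot
s=robot.state()
print(push(s,1.40,gap=.006))
for f in np.arange(1.40,1.85,.05): print(round(f,2),push(s,f))
E
```

```text
([-0.7, -1.07, 0.01], np.float64(0.395))
1.4 ([-0.11, -0.92, 0.0], np.float64(0.395))
1.45 ([-0.0, -0.81, 0.0], np.float64(0.345))
1.5 ([0.11, -0.7, 0.0], np.float64(0.295))
1.55 ([0.23, -0.59, -0.0], np.float64(0.245))
1.6 ([0.35, -0.49, -0.0], np.float64(0.195))
1.65 ([0.48, -0.4, -0.0], np.float64(0.145))
1.7 ([0.62, -0.32, -0.0], np.float64(0.095))
1.75 ([0.76, -0.24, -0.0], np.float64(0.045))
1.8 ([0.9, -0.17, -0.01], np.float64(-0.005))
1.85 ([1.04, -0.1, -0.01], np.float64(-0.055))
```

Emit:
play_rows --plan '[{"dx":-0.7,"dy":-0.3,"dz":0,"twist":0.13},{"dx":-0.7,"dy":-0.7,"dz":0,"twist":0.26},{"dx":-0.7,"dy":-1.07,"dz":0,"twist":0.39},{"dx":-0.11,"dy":-0.92,"dz":0,"twist":0.395},{"dx":0,"dy":-0.81,"dz":0,"twist":0.345},{"dx":0.11,"dy":-0.7,"dz":0,"twist":0.295},{"dx":0.23,"dy":-0.59,"dz":0,"twist":0.245},{"dx":0.35,"dy":-0.49,"dz":0,"twist":0.195},{"dx":0.48,"dy":-0.4,"dz":0,"twist":0.145},{"dx":0.48,"dy":-0.4,"dz":0,"twist":0.145},{"dx":0.48,"dy":-0.4,"dz":0,"twist":0.145}]'

```text
time: 7.3
tcp_pos: [0.4952, -0.0886, 0.0942]
tool_rot: [-0.001, 0.084, 0.996, 0.0]
wrist_force: [0.9, 0.6, 0.1]
finger_gap: -0.002
gripper_force: 0.2
```

```bash
python3 look.py; python3 - <<'E'
from h import *
from plant import robot
s=robot.state()
for f in np.arange(1.55,1.9,.05): print(round(f,2),push(s,f))
E
```

```text
7.3 [ 0.49520576 -0.08864368  0.09415113] [0.94 0.58 0.06]
tool y deck angle 1.5010831603267667
scene [ 0.4734 -0.0812  0.0716] 0.73 r 0.0355 value -0.07370123591996358
top [ 0.4743 -0.0793  0.0698] 0.52 r 0.0371 value -0.038096131384920406
1.55 ([-0.65, -0.17, -0.0], np.float64(0.101))
1.6 ([-0.52, -0.09, -0.0], np.float64(0.051))
1.65 ([-0.38, -0.02, -0.0], np.float64(0.001))
1.7 ([-0.23, 0.04, -0.0], np.float64(-0.049))
1.75 ([-0.08, 0.1, -0.0], np.float64(-0.099))
1.8 ([0.07, 0.15, 0.0], np.float64(-0.149))
1.85 ([0.22, 0.19, 0.0], np.float64(-0.199))
```

```bash
python3 - <<'E'
from h import *
from plant import robot
s=robot.state(); w=np.pi/2+POSE[2]
for h in (.035,.010,.005):
    c=deck2w([.005,-.076,h],POSE)[0]; cx=deck2w([.005,-.076,.0075],POSE)[0]
    p=cx[:2]-.011*np.array([np.cos(POSE[2]),np.sin(POSE[2])])
    print(h,c,go(s,[*p,c[2]+.025],w))
E
```

```text
0.035 [ 0.47612114 -0.19150245  0.08827472] ([0.72, -10.49, -1.91], np.float64(-0.07))
0.01 [ 0.48129419 -0.192009    0.06382103] ([0.72, -10.49, 0.54], np.float64(-0.07))
0.005 [ 0.4823288  -0.19211031  0.0589303 ] ([0.72, -10.49, 1.02], np.float64(-0.07))
```

Emit:
play_rows --plan '[{"dx":-0.6,"dy":0,"dz":0,"twist":0},{"dx":-0.6,"dy":0,"dz":-4,"twist":0},{"dx":-0.6,"dy":0,"dz":-5,"twist":0},{"dx":0,"dy":-4.5,"dz":-5,"twist":-0.04},{"dx":0.72,"dy":-9,"dz":-5,"twist":-0.07},{"dx":0.72,"dy":-10.5,"dz":-3.5,"twist":-0.07},{"dx":0.72,"dy":-10.5,"dz":-1,"twist":-0.07},{"dx":0.72,"dy":-10.5,"dz":-0.6,"twist":-0.07},{"dx":0.72,"dy":-10.5,"dz":-0.6,"twist":-0.07},{"dx":0.72,"dy":-10.5,"dz":-0.6,"twist":-0.07}]'

```text
time: 8.5
tcp_pos: [0.472, -0.191, 0.101]
tool_rot: [0.0, 0.048, 0.999, -0.0]
wrist_force: [0.8, 0.1, -0.4]
finger_gap: 0.003
gripper_force: 0.0
```

```bash
python3 look.py; python3 - <<'E'
from h import *
from plant import robot,eyes
s=robot.state(); w=np.pi/2+POSE[2]
for h in (.010,.005):
    c=deck2w([.005,-.076,h],POSE)[0]; cx=deck2w([.005,-.076,.0075],POSE)[0]
    p=cx[:2]-.011*np.array([np.cos(POSE[2]),np.sin(POSE[2])])
    print(h,go(s,[*p,c[2]+.025],w))
f=eyes.grab_frame("scene");t=eyes.grab_frame("top")
a=cv2.resize(f['color'][160:280,170:290],(400,400),interpolation=cv2.INTER_CUBIC)
b=cv2.resize(t['color'][210:310,180:280],(400,400),interpolation=cv2.INTER_CUBIC)
cv2.imwrite('pics/s4.png',np.hstack([a,b]))
E
```

```text
8.5 [ 0.47195475 -0.19102962  0.10099436] [ 0.75  0.12 -0.37]
tool y deck angle 1.5717677330484014
scene [ 0.4779 -0.0808  0.0718] 0.85 r 0.0351 value 0.05390704582869099
0.01 ([0.13, -0.0, 1.24], np.float64(0.001))
0.005 ([0.13, -0.0, 1.73], np.float64(0.001))
```

View pics/s4.png

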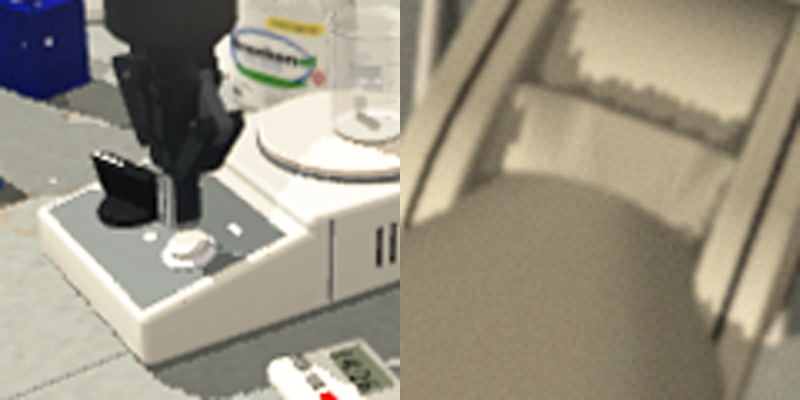

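The scene view shows the selector pointing left at off, with its nose at (98,155). The tip is at (185,220), just above the button at (190,248). I'll press in stages.

Emit:
play_rows --plan '[{"dx":0.13,"dy":0,"dz":0.7,"twist":0},{"dx":0.13,"dy":0,"dz":1.2,"twist":0},{"dx":0.13,"dy":0,"dz":1.4,"twist":0},{"dx":0.13,"dy":0,"dz":1.5,"twist":0},{"dx":0.13,"dy":0,"dz":1.5,"twist":0}]'

```text
time: 9.3
tcp_pos: [0.47, -0.191, 0.0854]
tool_rot: [0.0, 0.049, 0.999, 0.0]
wrist_force: [-0.2, 0.2, 3.4]
finger_gap: -0.0
gripper_force: 1.6
```

Emit:
play_rows --plan '[{"dx":0,"dy":0,"dz":0.1,"twist":0},{"dx":0,"dy":0,"dz":0.2,"twist":0},{"dx":0,"dy":0,"dz":0.2,"twist":0}]'

```text
time: 9.6
tcp_pos: [0.4703, -0.1911, 0.0836]
tool_rot: [0.0, 0.049, 0.999, 0.0]
wrist_force: [-0.5, 1.3, 4.9]
finger_gap: -0.0
gripper_force: 2.2
```

Emit:
play_rows --plan '[{"dx":0,"dy":0,"dz":0.1,"twist":0},{"dx":0,"dy":0,"dz":0.1,"twist":0},{"dx":0,"dy":0,"dz":0.1,"twist":0}]'

```text
time: 9.9
tcp_pos: [0.4705, -0.1911, 0.083]
tool_rot: [0.001, 0.049, 0.999, -0.0]
wrist_force: [-1.5, 1.2, 7.5]
finger_gap: -0.001
gripper_force: 3.8
```

Emit:
play_rows --plan '[{"dx":0,"dy":0,"dz":-1,"twist":0},{"dx":0,"dy":0,"dz":-2.5,"twist":0},{"dx":0,"dy":0,"dz":-5,"twist":0},{"dx":0,"dy":0,"dz":-6,"twist":0},{"dx":0,"dy":0,"dz":-6,"twist":0}]'

```text
time: 10.4
tcp_pos: [0.471, -0.1917, 0.1437]
tool_rot: [0.001, 0.049, 0.999, -0.001]
wrist_force: [-0.4, 0.5, -0.1]
finger_gap: -0.004
gripper_force: 0.0
```

```bash
python3 look.py; python3 - <<'E'
from h import *
from plant import robot
s=robot.state()
print(push(s,1.833,sgn=-1,gap=.012), s['tcp_pos'][2]-.095)
E
```

```text
10.4 [ 0.47095014 -0.19167717  0.14371698] [-0.43  0.55 -0.06]
tool y deck angle 1.5708155817316167
scene [ 0.4759 -0.0809  0.0703] 0.91 r 0.0353 value -0.00277655866556481
([3.12, 9.37, 0.01], np.float64(-0.412)) 0.04607872083788056
```

Emit:
play_rows --plan '[{"dx":1.5,"dy":4.7,"dz":0,"twist":-0.14},{"dx":3.1,"dy":9.35,"dz":0,"twist":-0.28},{"dx":3.1,"dy":9.35,"dz":0,"twist":-0.41},{"dx":3.1,"dy":9.35,"dz":1,"twist":-0.41},{"dx":3.1,"dy":9.35,"dz":3,"twist":-0.41},{"dx":3.1,"dy":9.35,"dz":4.6,"twist":-0.41},{"dx":3.1,"dy":9.35,"dz":4.6,"twist":-0.41},{"dx":3.1,"dy":9.35,"dz":4.6,"twist":-0.41}]'

```text
time: 11.4
tcp_pos: [0.4478, -0.0955, 0.0955]
tool_rot: [-0.001, -0.154, 0.988, 0.0]
wrist_force: [-0.4, 0.2, 0.7]
finger_gap: 0.003
gripper_force: 0.0
```

```bash
python3 look.py; python3 - <<'E'
from h import *
from plant import robot
s=robot.state()
for f in np.arange(1.833,.6,-.08): print(round(1.833-f,2),push(s,f,sgn=-1))
E
```

```text
11.4 [ 0.44779494 -0.09553635  0.0954745 ] [-0.43  0.21  0.68]
tool y deck angle 1.9782892924870976
scene [ 0.4736 -0.0816  0.0702] 0.6 r 0.0351 value -0.07084575671503512
top [ 0.4768 -0.0793  0.0709] 0.53 r 0.0367 value 0.02863227773178334
0.0 ([-1.05, -0.04, 0.0], np.float64(-0.004))
0.08 ([-1.28, 0.07, 0.0], np.float64(0.076))
0.16 ([-1.52, 0.15, 0.0], np.float64(0.156))
0.24 ([-1.77, 0.21, 0.0], np.float64(0.236))
0.32 ([-2.02, 0.25, 0.0], np.float64(0.316))
0.4 ([-2.27, 0.27, 0.0], np.float64(0.396))
0.48 ([-2.52, 0.28, 0.0], np.float64(0.476))
0.56 ([-2.78, 0.26, 0.0], np.float64(0.556))
0.64 ([-3.03, 0.22, 0.0], np.float64(0.636))
0.72 ([-3.28, 0.16, 0.0], np.float64(0.716))
0.8 ([-3.52, 0.08, 0.0], np.float64(0.796))
0.88 ([-3.75, -0.01, 0.01], np.float64(0.876))
0.96 ([-3.98, -0.13, 0.01], np.float64(0.956))
1.04 ([-4.19, -0.26, 0.01], np.float64(1.036))
1.12 ([-4.4, -0.41, 0.01], np.float64(1.116))
1.2 ([-4.59, -0.58, 0.01], np.float64(1.196))
```

Go to nominal 0.8 (expect speed 1 to 2), then check.

Emit:
play_rows --plan '[{"dx":-0.6,"dy":0,"dz":0,"twist":0},{"dx":-1.05,"dy":0,"dz":0,"twist":0},{"dx":-1.28,"dy":0.07,"dz":0,"twist":0.076},{"dx":-1.52,"dy":0.15,"dz":0,"twist":0.156},{"dx":-1.77,"dy":0.21,"dz":0,"twist":0.236},{"dx":-2.02,"dy":0.25,"dz":0,"twist":0.316},{"dx":-2.27,"dy":0.27,"dz":0,"twist":0.396},{"dx":-2.52,"dy":0.28,"dz":0,"twist":0.476},{"dx":-2.78,"dy":0.26,"dz":0,"twist":0.556},{"dx":-3.03,"dy":0.22,"dz":0,"twist":0.636},{"dx":-3.28,"dy":0.16,"dz":0,"twist":0.716},{"dx":-3.52,"dy":0.08,"dz":0,"twist":0.796}]'

```text
time: 12.8
tcp_pos: [0.4813, -0.0829, 0.0963]
tool_rot: [-0.001, 0.241, 0.971, 0.0]
wrist_force: [-1.2, 0.3, 1.2]
finger_gap: -0.001
gripper_force: 0.3
```

```bash
python3 look.py; python3 - <<'E'
from h import *
from plant import robot
s=robot.state()
for v in np.arange(.72,2.0,.08): print(round(v,2),push(s,1.833-v,sgn=-1))
E
```

```text
12.8 [ 0.48126081 -0.08290833  0.09633616] [-1.19  0.26  1.21]
tool y deck angle 1.1820438029148574
scene [ 0.5053 -0.0873  0.0786] 0.74 r 0.0369 value 0.8563652499361643
top [ 0.508  -0.0921  0.0759] 0.49 r 0.0353 value 1.0026230139002008
0.72 ([0.19, -0.16, -0.0], np.float64(-0.077))
0.8 ([-0.04, -0.04, 0.0], np.float64(0.003))
0.88 ([-0.27, 0.06, 0.0], np.float64(0.083))
0.96 ([-0.51, 0.14, 0.0], np.float64(0.163))
1.04 ([-0.76, 0.2, 0.0], np.float64(0.243))
1.12 ([-1.01, 0.24, 0.0], np.float64(0.323))
1.2 ([-1.26, 0.26, 0.0], np.float64(0.403))
1.28 ([-1.52, 0.26, 0.0], np.float64(0.483))
1.36 ([-1.77, 0.24, 0.0], np.float64(0.563))
1.44 ([-2.02, 0.2, 0.0], np.float64(0.643))
1.52 ([-2.27, 0.14, 0.0], np.float64(0.723))
1.6 ([-2.51, 0.06, 0.0], np.float64(0.803))
1.68 ([-2.74, -0.04, 0.0], np.float64(0.883))
1.76 ([-2.97, -0.15, 0.0], np.float64(0.963))
1.84 ([-3.18, -0.29, 0.0], np.float64(1.043))
1.92 ([-3.39, -0.44, 0.0], np.float64(1.123))
```

Emit:
play_rows --plan '[{"dx":-0.27,"dy":0.06,"dz":0,"twist":0.083},{"dx":-0.51,"dy":0.14,"dz":0,"twist":0.163},{"dx":-0.76,"dy":0.2,"dz":0,"twist":0.243},{"dx":-1.01,"dy":0.24,"dz":0,"twist":0.323},{"dx":-1.26,"dy":0.26,"dz":0,"twist":0.403},{"dx":-1.52,"dy":0.26,"dz":0,"twist":0.483},{"dx":-1.77,"dy":0.24,"dz":0,"twist":0.563},{"dx":-2.02,"dy":0.2,"dz":0,"twist":0.643},{"dx":-2.27,"dy":0.14,"dz":0,"twist":0.723},{"dx":-2.51,"dy":0.06,"dz":0,"twist":0.803},{"dx":-2.51,"dy":0.06,"dz":0,"twist":0.803}]'

```text
time: 14.1
tcp_pos: [0.5041, -0.0942, 0.0964]
tool_rot: [-0.0, 0.599, 0.8, 0.0]
wrist_force: [-0.6, 2.8, 1.8]
finger_gap: 0.002
gripper_force: 1.0
```

```bash
python3 look.py; python3 - <<'E'
from h import *
from plant import robot
s=robot.state()
for v in np.arange(1.6,2.7,.06): print(round(v,2),push(s,1.833-v,sgn=-1))
E
```

```text
14.1 [ 0.50405825 -0.09417248  0.09638464] [-0.62  2.81  1.8 ]
tool y deck angle 0.38340232207876834
scene [ 0.5138 -0.1128  0.0783] 0.87 r 0.0322 value 1.644985336020951
top [ 0.5138 -0.1115  0.0784] 0.83 r 0.0323 value 1.6049009657067164
1.6 ([-0.04, 0.04, -0.0], np.float64(0.0))
1.66 ([-0.21, 0.12, -0.0], np.float64(0.06))
1.72 ([-0.39, 0.19, -0.0], np.float64(0.12))
1.78 ([-0.57, 0.24, -0.0], np.float64(0.18))
1.84 ([-0.76, 0.28, -0.0], np.float64(0.24))
1.9 ([-0.94, 0.32, -0.0], np.float64(0.3))
1.96 ([-1.13, 0.34, -0.0], np.float64(0.36))
2.02 ([-1.32, 0.35, -0.0], np.float64(0.42))
2.08 ([-1.51, 0.35, -0.0], np.float64(0.48))
2.14 ([-1.7, 0.34, -0.0], np.float64(0.54))
2.2 ([-1.89, 0.31, -0.0], np.float64(0.6))
2.26 ([-2.08, 0.28, -0.0], np.float64(0.66))
2.32 ([-2.26, 0.23, -0.0], np.float64(0.72))
2.38 ([-2.44, 0.17, -0.0], np.float64(0.78))
2.44 ([-2.62, 0.1, -0.0], np.float64(0.84))
2.5 ([-2.8, 0.03, -0.0], np.float64(0.9))
2.56 ([-2.96, -0.06, -0.0], np.float64(0.96))
2.62 ([-3.13, -0.16, -0.0], np.float64(1.02))
2.68 ([-3.28, -0.27, -0.0], np.float64(1.08))
```

Emit:
play_rows --plan '[{"dx":-0.21,"dy":0.12,"dz":0,"twist":0.06},{"dx":-0.39,"dy":0.19,"dz":0,"twist":0.12},{"dx":-0.57,"dy":0.24,"dz":0,"twist":0.18},{"dx":-0.76,"dy":0.28,"dz":0,"twist":0.24},{"dx":-0.94,"dy":0.32,"dz":0,"twist":0.3},{"dx":-1.13,"dy":0.34,"dz":0,"twist":0.36},{"dx":-1.13,"dy":0.34,"dz":0,"twist":0.36},{"dx":-1.13,"dy":0.34,"dz":0,"twist":0.36}]'

```text
time: 15.1
tcp_pos: [0.5105, -0.1047, 0.0963]
tool_rot: [0.0, 0.733, 0.68, -0.0]
wrist_force: [-0.2, -0.0, 0.5]
finger_gap: 0.0
gripper_force: 0.0
```

```bash
python3 look.py; python3 - <<'E'
from h import *
from plant import robot
s=robot.state()
for v in np.arange(1.96,2.6,.05): print(round(v,2),push(s,1.833-v,sgn=-1))
E
```

```text
15.1 [ 0.51049561 -0.10472866  0.09628792] [-0.18 -0.05  0.5 ]
tool y deck angle 0.023559522814115733
scene [ 0.5129 -0.1288  0.0795] 0.71 r 0.0338 value 2.1334851240779154
top [ 0.5153 -0.1264  0.0774] 0.75 r 0.0352 value 2.0440806064180377
1.96 ([0.04, 0.0, -0.0], np.float64(-0.001))
2.01 ([-0.11, 0.07, 0.0], np.float64(0.049))
2.06 ([-0.25, 0.13, 0.0], np.float64(0.099))
2.11 ([-0.41, 0.18, 0.0], np.float64(0.149))
2.16 ([-0.56, 0.22, 0.0], np.float64(0.199))
2.21 ([-0.71, 0.25, 0.0], np.float64(0.249))
2.26 ([-0.87, 0.28, 0.0], np.float64(0.299))
2.31 ([-1.03, 0.3, 0.0], np.float64(0.349))
2.36 ([-1.19, 0.31, 0.0], np.float64(0.399))
2.41 ([-1.34, 0.31, 0.0], np.float64(0.449))
2.46 ([-1.5, 0.31, 0.0], np.float64(0.499))
2.51 ([-1.66, 0.3, 0.0], np.float64(0.549))
2.56 ([-1.82, 0.28, 0.0], np.float64(0.599))
```

At 4 with no contact. Now push for 5, slowly to nominal 2.41.

Emit:
play_rows --plan '[{"dx":-0.25,"dy":0.13,"dz":0,"twist":0.1},{"dx":-0.41,"dy":0.18,"dz":0,"twist":0.15},{"dx":-0.56,"dy":0.22,"dz":0,"twist":0.2},{"dx":-0.71,"dy":0.25,"dz":0,"twist":0.25},{"dx":-0.87,"dy":0.28,"dz":0,"twist":0.3},{"dx":-1.03,"dy":0.3,"dz":0,"twist":0.35},{"dx":-1.11,"dy":0.31,"dz":0,"twist":0.375},{"dx":-1.19,"dy":0.31,"dz":0,"twist":0.4},{"dx":-1.27,"dy":0.31,"dz":0,"twist":0.425},{"dx":-1.34,"dy":0.31,"dz":0,"twist":0.45},{"dx":-1.34,"dy":0.31,"dz":0,"twist":0.45}]'

```text
time: 16.4
tcp_pos: [0.5124, -0.1183, 0.0963]
tool_rot: [0.0, 0.867, 0.499, -0.0]
wrist_force: [0.3, -0.5, 0.0]
finger_gap: -0.005
gripper_force: 0.0
```

```bash
python3 look.py; python3 - <<'E'
from h import *
from plant import robot
s=robot.state()
for v in np.arange(2.41,2.6,.05): print(round(v,2),push(s,1.833-v,sgn=-1))
E
```

```text
16.4 [ 0.51237987 -0.11834785  0.09630893] [ 0.27 -0.49  0.01]
tool y deck angle -0.4288045865547111
scene [ 0.4992 -0.1412  0.0787] 0.79 r 0.0309 value 2.706207474924714
top [ 0.501  -0.1402  0.0779] 0.76 r 0.0312 value 2.6403511731306004
2.41 ([0.0, 0.0, -0.0], np.float64(-0.001))
2.46 ([-0.14, 0.07, 0.0], np.float64(0.049))
2.51 ([-0.29, 0.12, 0.0], np.float64(0.099))
2.56 ([-0.44, 0.17, 0.0], np.float64(0.149))
```

Snapped into 5 with no contact. Back off and rise, then verify.

Emit:
play_rows --plan '[{"dx":0.5,"dy":0,"dz":0,"twist":0},{"dx":0.5,"dy":0,"dz":-3,"twist":0},{"dx":0.5,"dy":0,"dz":-8,"twist":0},{"dx":0.5,"dy":0,"dz":-13,"twist":0},{"dx":-2,"dy":4,"dz":-16,"twist":0},{"dx":-4,"dy":8,"dz":-16,"twist":0},{"dx":-6,"dy":12,"dz":-16,"twist":0},{"dx":-8,"dy":15,"dz":-16,"twist":0},{"dx":-8,"dy":15,"dz":-16,"twist":0},{"dx":-8,"dy":15,"dz":-16,"twist":0}]'

```text
time: 17.6
tcp_pos: [0.602, -0.2628, 0.255]
tool_rot: [-0.001, 0.867, 0.499, -0.0]
wrist_force: [0.8, 0.1, -0.3]
finger_gap: 0.001
gripper_force: 0.0
```

```bash
python3 look.py; python3 - <<'E'
from h import *
from plant import robot,eyes
f=eyes.grab_frame("scene");t=eyes.grab_frame("top")
for q in ('beaker','timer','marker'): print(q,[np.round(eyes.place_of(p,q)[0]['position'],3) for p in (f,t) if eyes.place_of(p,q)])
a=cv2.resize(f['color'][160:280,170:290],(400,400),interpolation=cv2.INTER_CUBIC)
b=cv2.resize(t['color'][210:310,180:280],(400,400),interpolation=cv2.INTER_CUBIC)
cv2.imwrite('pics/s5.png',np.hstack([a,b]))
E
```

```text
17.6 [ 0.60197946 -0.26280095  0.25503467] [ 0.79  0.11 -0.34]
tool y deck angle -0.429051197301067
scene [ 0.5018 -0.1448  0.078 ] 0.98 r 0.0353 value 2.702953566739591
beaker [array([ 0.637, -0.168,  0.088])]
timer [array([ 0.505, -0.309,  0.002]), array([ 0.502, -0.31 , -0.002])]
marker []
```

View pics/s5.png

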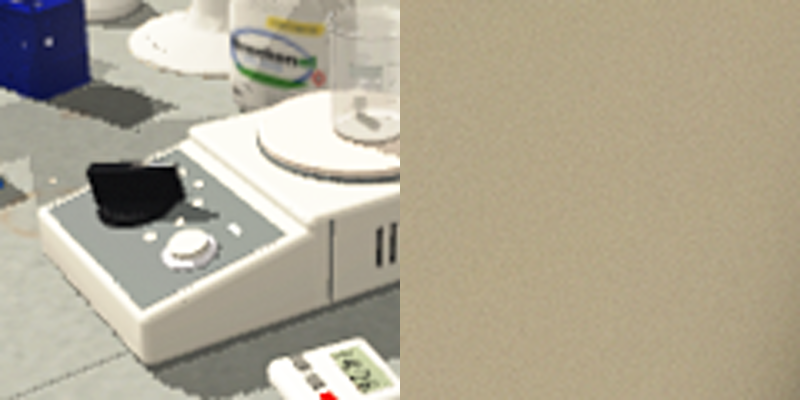

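The scene view shows the nose at (183,180) pointing back right at speed 5. The button at (190,245) is up, and the beaker and timer haven't moved.

```bash
python3 -c "
from plant import ticket
print(ticket.sign_off())"
```

```text
the job is handed in; nothing more can be done
None
```

I turned the selector to off, pressed the button and let it come back up, then turned the selector to speed 5 and handed the job in. The cameras put the selector at about 2.7 rad (speed 5 is 2.618) and show the beaker and timer where they stood. I didn't check the marker again at the end: it wasn't found in the final pictures, though the arm never worked near it.

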